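# Fit the insert plate into an inverted microscope's stage

## Robot

A 7-joint arm with a two-finger parallel gripper is mounted at the origin on the work surface. World frame = base frame: x ahead of the robot, y to its left, z up, the work surface at z = 0. Lengths are in m, angles in rad, forces in N, time in s.
With the tool pointing down it reaches from about 0.425 to 0.975 m from the base axis. Payload 16.7 kg.
Tool frame: the origin (TCP) lies at the very end of the fingers, on their centre line; the grasp point (between the pads) lies 19 mm behind it; z points along the fingers, y is the direction in which the jaws open and shut (so a half turn about z gives the same grasp; the last joint's range is limited). The gripper opens to 85 mm and grips with 20 to 120 N. Pads are 22 mm wide; open, the fingers measure 114 mm over their backs; the gripper's body (76 mm by 85 mm) begins 54 mm behind the grasp point. The pads swing forward as they close: fully open they stand 13 mm farther back than shut.
Start: joints at [1.087, 0.426, 0.074, 1.606, -0.034, 1.111, -0.067], TCP at [0.222, -0.637, 0.231] pointing down, gripper open.
Joint ranges: [-2.85, 2.85], [-0.5, 2.14], [-1.23, 1.37], [0.21, 2.46], [-1.02, 4.16], [0.16, 2.05], [-2.73, 2.73]. Speed limits (rad/s): [1.89, 1.89, 2.39, 2.39, 3.01, 3.01, 3.01].

## Interface

Orientations are given as a unit quaternion [x, y, z, w].
In Python, from cell import bot gives the robot as it stands. The module is installed in compiled form; this text tells all that it offers.
- The arm moves only by the tool carry_out, never from a script. Its argument "plan" is a list of rows, each a list of 3 entries, a list of its own where there are three numbers: the opening, from -1 (shut) to 1 (fully open), then the shift along the tool's x, y, z in m, then the turn, a rotation vector about the tool's x, y, z in rad. In form: [[hand, [x, y, z], [rx, ry, rz]], ...]. A call has 1 to 8 rows; each row is the pose to reach, as a shift and turn from the pose commanded when the call began, along the tool's axes at that moment; what a row does not reach only later rows make up. A row lasts 1/8 s, in which the tool goes at most 62.5 mm and 10.7 degrees, less where a joint would pass 70% of its speed; a pose out of reach is approached as far as the arm can. A call with a gripper value outside its range is refused whole. The fingers move at their own pace and stop on an object; the grip force is fixed at half the most. Time passes only in rows, so rows that repeat a pose let the fingers close. It gives the time, the measured TCP pose, the force and the opening at its end, in the units of the state.
- bot.observe(): the state, without advancing time (a new reading comes with each control period).
- bot.snapshot(name): name is "scene" or "top" or "wrist"; returns (picture, depth): 420x560x3 uint8, red, green, blue; 420x560 float32, m along the optical axis (not along the pixel's ray), 0 where there is no reading.
- bot.camera_params(name): a dict with "K" (3x3 intrinsics, pixels), "R" (3x3) and "t" (3): a world point X has camera coordinates R X + t. Camera axes: x right, y down, z forward; pixel columns grow to the right and rows downward; lengths in m; the calibration is good to about 2 mm. A picture is of the moment at which its call begins: read the wrist's pose just before it. camera_params takes no time and is no camera call; for the wrist camera it gives the pose at the moment of the call.
- bot.close_job(): hands the job in, once; it reports no verdict.
Trained networks look in the newest picture that a camera, given by its name, has taken for a name from the list of things; names that differ only in an ending like _2 or _b are one class to them, and where a whole thing is asked for, a point or a joint stands for the part that bears it (a point fixed in the world has none). Each returns a list of dicts, best first, with "confidence" (0 to 1); they miss things now and then, are a little off and sometimes report something else, mostly with a low value. They report only what shows in the picture. A call takes as long as a camera call. They do not tell look-alikes from the thing itself.
- bot.search_frame(query, camera): "bbox" ([centre column, centre row, width, height] in pixels, round what is visible of it).
The state is a dict: "time_s": time; "q": joint angles; "dq": joint speeds; "joint_efforts": joint torques, N m; "tool_pos": TCP position; "tcp_rot": TCP orientation; "wrist_force": force on the tool from outside, world axes, zero at the start; "ft_torque": the same for the moment, N m; "opening": finger opening in m.
Only numpy, scipy, OpenCV 4.12 (cv2) and the standard library are available. Lean on these libraries where they do the work, as an engineer would, in place of code of your own. Each camera call takes 0.05 s, during which the arm holds its last target.

## Task

Fit the steel insert plate into the recess of the microscope's stage: holding its far long edge well up, rest the near long edge on the ledge just beyond the red spring clamp, slide it under the clamp's nose and push the clamp back, then pivot the plate down gently until it lies flat and fully home, held by the clamp. The stage has been left up to a centimetre off its middle, so feel for the clamp. Do not drop or force the plate, leave it released, and do not disturb the timer, the tube rack or the culture dish.

Things in the scene. Friction and masses are not known exactly. Their poses are not given: they have to be found in the camera images.
- insert_center (a point): centre (half-way up) of the insert, a loose steel plate, 110 (x) by 160 (y) by 6 mm thick, 0.56 to 0.76 kg, lying flat at the start, z up. Two through windows, each 60 (x) by 30 mm (y), leave a central web 16 mm wide (y), 60 mm long (x): grip it there, a finger in each window, closing along y. Symmetrical: either long edge may go to the clamp. A pressed edge turns a little in the grip
- insert_edge_a (a point): midpoint of one long (160 mm) edge of the insert, on its underside: 55 mm from the centre along the insert's -x and 3 mm below it; axes as the insert's. The rims are 25 mm wide along the long edges, 42 mm along the short ones
- insert_edge_b (a point): midpoint of the other long edge of the insert, on its underside: 55 mm from the centre along the insert's +x and 3 mm below it; axes as the insert's
- microscope: the white microscope's base, fixed to the bench: origin on the bench, below the middle position of the stage; x points away from the robot, from the red clamp to the stop wall, z up. The stage top is 160 mm up and stands still, but was left off the middle along x by up to 10 mm either way: find it by feel or sight. A lamp pillar leans back at y = +210 mm; its head (y over 100) is over 280 mm up
- seat (a point): point on the base: where the seated insert's centre would lie in plan if the stage were in its middle position, at the height of the stage top; axes as the base's. The stage top spans 240 (x) by 280 mm (y). Its recess is 6 mm deep, so that the insert ends level with the stage top, its centre 3 mm below this height. With the stage in the middle: stop wall at x = +55 mm, side walls at y = -82.5 and +82.5
- clamp (a joint): how far the red spring clamp is pushed back towards -x, in m: 0 free, 0.005 at its hard stop, 0.0015 with the insert seated; it pushes with 5.6 N when free, 9.1 N at the stop. With the stage in the middle: the free clamp's upright face at x = -53.5 mm from the seat, 108.5 mm from the stop wall (less than the insert). Its bar is 84 mm long in y and carries a nose over the ledge
- stop_side (a point): point on the base, 55 mm from the seat along +x, at stage-top height. With the stage in the middle: the ledge (recess floor, 6 mm down) runs from the clamp's face 23.5 mm along +x, then comes the through opening (x -30 to +41, y -71.5 to +71.5 mm from the seat; nothing for 49 mm down). Nose: overhangs 4 mm towards +x, underside 8.5 mm and top 13.2 mm above the ledge: only an edge slid under it fits
- timer_center (a point): centre of a loose white countdown timer lying on the bench, 62 x 66 x 18 mm: not to be moved
- rack_center (a point): point 30 mm up inside a loose blue tube rack, 55 x 110 mm, 107 mm high with its orange- and yellow-capped tubes: not to be moved
- dish_center (a point): centre of a loose clear culture dish with red medium, 60 mm across, 15.5 mm high: not to be moved
There are look-alikes about, which are no part of the job. There is more than one size of the part that bears insert_center; the job needs the larger.

How it is judged:
On the way, in this order (a step that is already met when the one before it is completed fails the run):
1. the insert is lifted off the bench (height (world z) of insert_center above 0.06 m), for 0.1 s.
2. one long edge rests on the ledge under the clamp's nose and pushes the clamp back while the other edge is held up (value of joint clamp above 0.001 m and angle between insert_center's own z axis and vertical above 0.08 rad and ((x of insert_edge_a in the frame of seat below -0.038 m and z of insert_edge_a in the frame of seat below -0.0035 m) or (x of insert_edge_b in the frame of seat below -0.038 m and z of insert_edge_b in the frame of seat below -0.0035 m))), for 0.15 s.
At the end, for the whole second after the job is handed in: The insert lies in the stage recess, flat within 0.02 rad, its top level with the stage top within about 1.2 mm, between the recess walls and squared within 0.05 rad, with the spring clamp pushed back by its edge (0.5 mm or more); it is released and at rest (angle between insert_center's own z axis and vertical below 0.02 rad and z of insert_center in the frame of seat between -0.005 and -0.0018 m and x of insert_center in the frame of seat between -0.0145 and 0.0115 m and y of insert_center in the frame of seat between -0.0045 and 0.0045 m and angle between the x axis of insert_center and the x axis of seat, either way round below 0.05 rad and value of joint clamp above 0.0005 m and linear speed of insert below 0.01 m/s and contact force between the fingers and insert below 0.2 N); the robot touches nothing.
It fails at once if the insert is dropped or forced onto the microscope (more than 40 N) (contact force between insert and microscope above 40 N).
It fails at once if the timer is moved (distance of timer_center from where it was at the start of the episode above 0.015 m).
It fails at once if the tube rack is moved (distance of rack_center from where it was at the start of the episode above 0.015 m).
It fails at once if the culture dish is moved (distance of dish_center from where it was at the start of the episode above 0.015 m).
It also fails if it takes over 46 s, if anything falls off the work surface, if the arm or the gripper's body presses on something with over 40 N, if the wrist force passes 120 N, or if a joint passes its speed limit or range.

## Working session

There is one attempt and no reset: what is moved stays moved. The work goes in short steps, Python scripts to look and compute and a tool call to move; the robot and the scene stay as the last step left them, time stands still between calls to the robot, and variables do not carry over. Pictures are saved under pics/ and viewed, and the job is handed in when it is done.

Besides the shell and the picture viewer there is one more tool, called after ">>>" by a JSON object that holds its "op" and its "data". carry_out: Moves the arm, as the interface text tells. Its arguments: {"type":"object","properties":{"plan":{"type":"array","items":{"type":"array"}}},"required":["plan"]}

```bash
mkdir -p pics
cat > h.py <<'E'
import numpy as np,cv2
from scipy.spatial.transform import Rotation as Rot
from cell import bot
def cam(n):
    p=bot.camera_params(n);return [np.array(p[k],float) for k in 'KRt']
def w2(p,c,r,d):
    K,R,t=p; x=np.linalg.solve(K,np.array([c,r,1.]))*d
    return R.T@(x-t)
def cloud(p,D):
    K,R,t=p; h,w=D.shape; c,r=np.meshgrid(np.arange(w),np.arange(h))
    X=np.stack([(c-K[0,2])/K[0,0]*D,(r-K[1,2])/K[1,1]*D,D],-1)
    return (X-t)@R
def onz(p,c,r,z):
    K,R,t=p; d=R.T@np.linalg.solve(K,np.array([c,r,1.])); o=-R.T@t
    return o+d*(z-o[2])/d[2]
def proj(p,X):
    K,R,t=p; x=K@(R@np.array(X)+t); return x[:2]/x[2]
E
python3 - <<'E'
from h import *
for n in ['scene','top']:
    im,D=bot.snapshot(n); cv2.imwrite(f'pics/{n}0.png',im[:,:,::-1]); np.save(f'{n}0.npy',D)
    for q in ['insert_center','microscope','clamp','timer_center','rack_center','dish_center']:
        for b in bot.search_frame(q,n): print(n,q,[round(float(x)) for x in b['bbox']],round(b['confidence'],2))
print(bot.observe())
E
```

```text
scene insert_center [220, 256, 72, 59] 0.7
scene insert_center [139, 263, 50, 39] 0.61
scene microscope [360, 117, 157, 233] 0.74
scene clamp [331, 128, 20, 19] 0.67
scene timer_center [333, 255, 32, 32] 0.93
scene rack_center [296, 301, 50, 45] 0.86
scene rack_center [361, 116, 153, 232] 0.72
scene dish_center [230, 324, 28, 24] 0.84
top insert_center [392, 291, 58, 46] 0.95
top insert_center [328, 239, 74, 60] 0.57
top microscope [118, 215, 232, 118] 0.74
top clamp [145, 241, 35, 18] 0.86
top timer_center [252, 153, 21, 27] 0.66
top rack_center [310, 147, 46, 35] 0.96
top dish_center [366, 176, 20, 22] 0.63
{'time_s': 0.7, 'q': array([ 1.08645205,  0.42607801,  0.07392254,  1.60603376, -0.03407646,
        1.11078724, -0.06707676]), 'dq': array([-7.77699615e-04, -9.20223398e-04,  1.81276204e-05, -8.33923689e-04,
       -2.59488572e-04, -3.84985928e-04,  7.87514795e-04]), 'joint_efforts': array([-6.83397902e-04, -9.49339414e+01,  3.75665724e+00, -4.63837981e+01,
        1.91972387e-02,  2.04818396e-03, -3.79790731e-05]), 'tool_pos': array([ 0.22176427, -0.63747966,  0.23130223]), 'tcp_rot': array([ 9.86021427e-01,  1.66618559e-01, -4.01298934e-06, -2.32112739e-05]), 'wrist_force': array([-0.49828464, -0.39145423, -0.48565276]), 'ft_torque': array([ 0.02507707,  0.00774291, -0.02847683]), 'opening': 0.08511194715497736}
```

View pics/scene0.png

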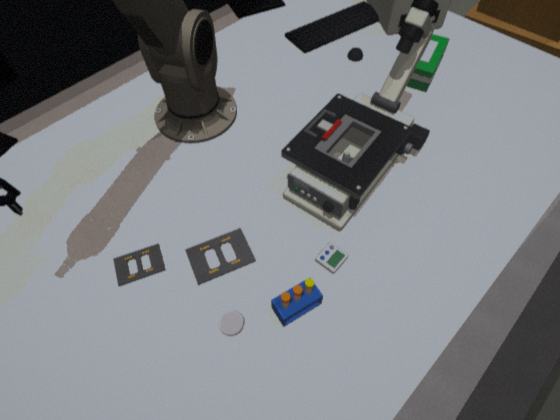

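View pics/top0.png

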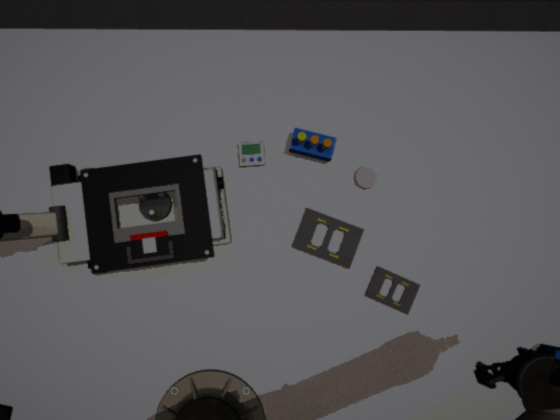

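The scene has two plates: a larger one at top (328,239) and a smaller one at (392,291). I'll measure both, along with the stage.

Run:
```python
from h import *
im=cv2.imread('pics/top0.png'); p=cam('top'); D=np.load('top0.npy'); P=cloud(p,D)
print('campos',-p[1].T@p[2],'f',p[0][0,0])
g=cv2.cvtColor(im,cv2.COLOR_BGR2GRAY)
for c,r in [(328,239),(392,291)]:
    m=np.zeros_like(g); m[r-38:r+38,c-45:c+45]=1
    b=((g<110)&(m>0)).astype(np.uint8)
    n,l,s,_=cv2.connectedComponentsWithStats(b); k=1+np.argmax(s[1:,4]); 
    cs,_=cv2.findContours((l==k).astype(np.uint8),cv2.RETR_EXTERNAL,cv2.CHAIN_APPROX_NONE)
    X=np.array([onz(p,*q[0],0.006)[:2] for q in max(cs,key=len)],np.float32)
    (cx,cy),(w,h),a=cv2.minAreaRect(X); print(c,r,'center',cx,cy,'size',w,h,'ang',a, cv2.boxPoints(cv2.minAreaRect(X)).round(4).tolist(), 'z',P[r-2:r+3,c-2:c+3,2].mean())
for n,q in dict(timer=(252,153),rack=(310,147),dish=(366,176)).items(): print(n,P[q[1],q[0]])
for r in range(170,270,5): print(r,[int(1000*P[r,c,2]) for c in range(85,215,6)])
cv2.imwrite('pics/topcrop.png',cv2.resize(im[140:290,40:240],None,fx=4,fy=4,interpolation=cv2.INTER_CUBIC))
cv2.imwrite('pics/platecrop.png',cv2.resize(im[195:325,280:430],None,fx=5,fy=4.5,interpolation=cv2.INTER_CUBIC))
```

```text
campos [ 0.47943712 -0.15554584  1.38603194] f 532.2378385626258
328 239 center 0.47559019923210144 -0.300363153219223 size 0.19394491612911224 0.2316581755876541 ang 0.045300621539354324 [[0.3785000145435333, -0.18459999561309814], [0.37869998812675476, -0.4162999987602234], [0.572700023651123, -0.41609999537467957], [0.5724999904632568, -0.18449999392032623]] z 0.005069895062932745
392 291 center 0.34206080436706543 -0.464762806892395 size 0.19187356531620026 0.23192153871059418 ang 0.010299050249159336 [[0.24609999358654022, -0.34880000352859497], [0.24609999358654022, -0.5806999802589417], [0.43799999356269836, -0.5806999802589417], [0.43799999356269836, -0.34880000352859497]] z 0.004126113891895121
timer [ 0.69579396 -0.10398087  0.0185515 ]
rack [ 0.70588451 -0.25168931  0.05338127]
dish [ 0.63721996 -0.39986658  0.01274004]
170 [158, 157, 162, 161, 159, 159, 164, 159, 154, 158, 160, 162, 160, 153, 165, 157, 161, 161, 156, 163, 116, 117]
175 [166, 161, 157, 161, 163, 162, 159, 157, 155, 159, 160, 158, 155, 158, 160, 159, 156, 156, 157, 161, 121, 121]
180 [159, 160, 162, 161, 16
[... 1259 characters left out ...]
 160, 158, 155, 160, 161, 160, 142]
240 [120, 161, 160, 160, 163, 153, 153, 152, 168, 159, 172, 170, 160, 161, 159, 161, 159, 163, 159, 161, 160, 163]
245 [119, 161, 159, 160, 161, 159, 161, 159, 162, 159, 165, 171, 163, 160, 170, 163, 158, 156, 162, 161, 158, 161]
250 [120, 155, 155, 161, 160, 158, 160, 165, 158, 160, 165, 171, 161, 161, 168, 160, 166, 158, 160, 159, 161, 158]
255 [120, 156, 157, 158, 160, 162, 158, 166, 159, 158, 159, 161, 157, 168, 169, 158, 159, 160, 161, 159, 158, 162]
260 [121, 155, 159, 158, 156, 160, 158, 162, 170, 171, 170, 167, 168, 156, 159, 160, 161, 164, 0, 0, 2, -4]
265 [0, 161, 161, 164, 162, 153, 161, 160, 160, 160, 156, 160, 4, 2, 0, -6, 4, -9, -2, -4, 0, 3]
```

View pics/topcrop.png

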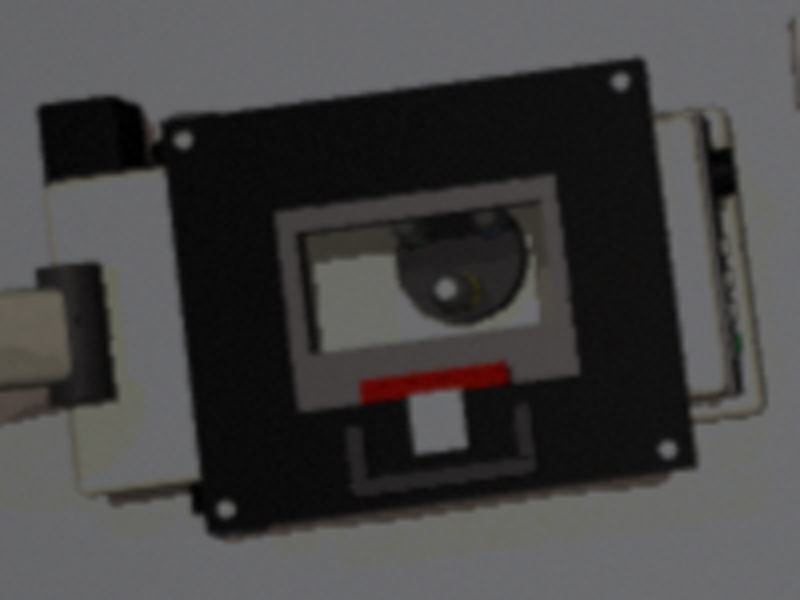

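View pics/platecrop.png

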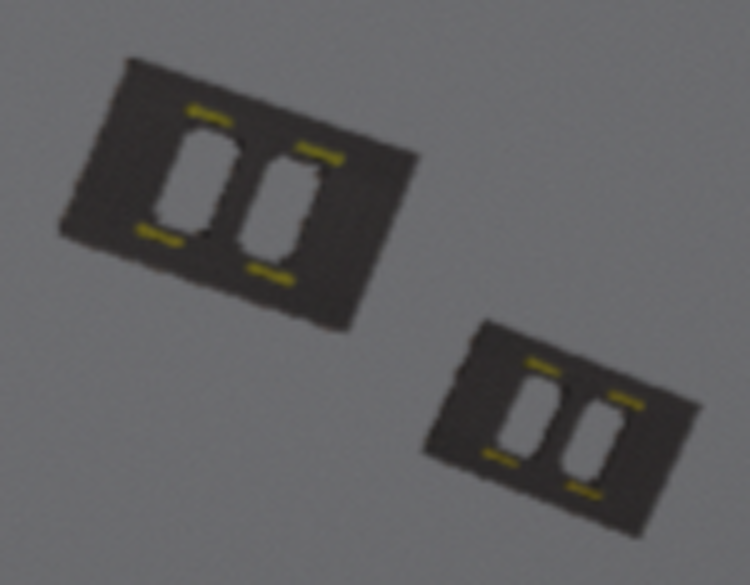

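Run:
```python
from h import *
im=cv2.imread('pics/top0.png'); p=cam('top')
hsv=cv2.cvtColor(im,cv2.COLOR_BGR2HSV)
g=cv2.cvtColor(im,cv2.COLOR_BGR2GRAY)
G=cv2.resize(g,None,fx=4,fy=4,interpolation=cv2.INTER_CUBIC)
for c,r in [(328,239),(392,291)]:
    m=np.zeros_like(G); m[4*(r-35):4*(r+35),4*(c-40):4*(c+40)]=1
    b=((G<78)&(m>0)).astype(np.uint8)
    n,l,s,_=cv2.connectedComponentsWithStats(b); k=1+np.argmax(s[1:,4])
    cs,_=cv2.findContours((l==k).astype(np.uint8),cv2.RETR_EXTERNAL,cv2.CHAIN_APPROX_NONE)
    X=np.array([onz(p,(q[0][0]+.5)/4-.5,(q[0][1]+.5)/4-.5,0.006)[:2] for q in max(cs,key=len)],np.float32)
    R=cv2.minAreaRect(X); print(c,r,R, cv2.boxPoints(R).round(4).tolist())
# crop pixel -> px
f=lambda u,v:((u+.5)/4-.5+40,(v+.5)/4-.5+140)
print('screws',[onz(p,*f(*q),.160)[:2].round(4).tolist() for q in [(183,139),(621,81),(668,449),(227,510)]])
print('recess top edge corners',[onz(p,*f(*q),.160)[:2].round(4).tolist() for q in [(275,212),(555,176),(580,373),(300,411)]])
print('clampred @.167',[onz(p,*f(*q),.1675)[:2].round(4).tolist() for q in [(360,382),(507,363),(511,383),(362,402)]])
```

```text
328 239 ((0.4767436981201172, -0.29867643117904663), (0.16220569610595703, 0.11144062131643295), 69.27056121826172) [[0.39590001106262207, -0.3547999858856201], [0.5001999735832214, -0.39430001378059387], [0.5576000213623047, -0.24250000715255737], [0.45329999923706055, -0.20309999585151672]]
392 291 ((0.34341010451316833, -0.4644894599914551), (0.12453097850084305, 0.0852058157324791), 66.4517822265625) [[0.27950000762939453, -0.5044999718666077], [0.35760000348091125, -0.5386000275611877], [0.4072999954223633, -0.4244000017642975], [0.32919999957084656, -0.3903999924659729]]
screws [[0.6228, 0.2753], [0.6571, 0.023], [0.4447, -0.0061], [0.4096, 0.2455]]
recess top edge corners [[0.5806, 0.2215], [0.6017, 0.0605], [0.4881, 0.0448], [0.4661, 0.2049]]
clampred @.167 [[0.4828, 0.1689], [0.4937, 0.0852], [0.4823, 0.0828], [0.4714, 0.1675]]
```

Large plate: top (328,239), measured at 162x111 mm, so it is the right one. The look-alike at (392,291) measures 125x85 mm. I'll move above the large plate.

>>> {"op": "carry_out", "data": {"plan": [[-0.27, [0.352, -0.235, 0.05], [0, 0, 0.696]], [-0.27, [0.352, -0.235, 0.05], [0, 0, 0.696]], [-0.27, [0.352, -0.235, 0.05], [0, 0, 0.696]], [-0.27, [0.352, -0.235, 0.05], [0, 0, 0.696]], [-0.27, [0.352, -0.235, 0.05], [0, 0, 0.696]], [-0.27, [0.352, -0.235, 0.05], [0, 0, 0.696]], [-0.27, [0.352, -0.235, 0.05], [0, 0, 0.696]], [-0.27, [0.352, -0.235, 0.05], [0, 0, 0.696]]]}}

```text
time_s: 1.7
tool_pos: [0.4798, -0.2954, 0.1809]
tcp_rot: [0.984, -0.176, 0.0, -0.001]
wrist_force: [-0.4, 0.1, 0.8]
opening: 0.0311
```

Run:
```python
from h import *
p=cam('wrist'); im,D=bot.snapshot('wrist'); cv2.imwrite('pics/w1.png',im[:,:,::-1]); np.savez('w1.npz',D=D,K=p[0],R=p[1],t=p[2])
s=bot.observe(); print(s['time_s'],s['tool_pos'],s['tcp_rot'],s['opening'],s['q'].round(2))
print(proj(p,s['tool_pos']), -p[1].T@p[2], p[1])
```

```text
1.75 [ 0.47816286 -0.29799218  0.18115436] [ 9.84088091e-01 -1.77681040e-01 -9.02861358e-05 -2.61919269e-04] 0.030900566850257213 [ 0.42  0.3   0.03  1.91 -0.01  0.93 -1.47]
[285.41050349 285.79983592] [ 0.55291644 -0.32334516  0.32304614] [[-0.34662604 -0.93800145 -0.00191545]
 [-0.89340393  0.32952206  0.30535984]
 [-0.28579679  0.10755694 -0.95223511]]
```

View pics/w1.png

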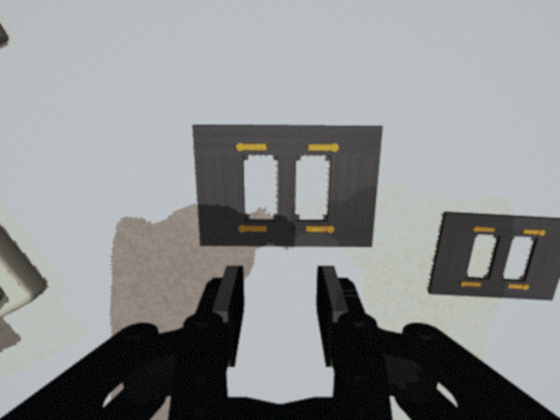

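The wrist view shows the larger plate with corners near (193,125), (382,126), (372,246) and (200,246). I'll measure it precisely.

```bash
cat >> h.py <<'E'
def plate(p,im,z,box,thr):
    g=cv2.cvtColor(im,cv2.COLOR_BGR2GRAY); G=cv2.resize(g,None,fx=4,fy=4,interpolation=cv2.INTER_CUBIC)
    x0,y0,x1,y1=box; m=np.zeros_like(G); m[4*y0:4*y1,4*x0:4*x1]=1
    b=((G<thr)&(m>0)).astype(np.uint8)
    n,l,s,_=cv2.connectedComponentsWithStats(b); k=1+np.argmax(s[1:,4])
    cs,_=cv2.findContours((l==k).astype(np.uint8),cv2.RETR_EXTERNAL,cv2.CHAIN_APPROX_NONE)
    X=np.array([onz(p,(q[0][0]+.5)/4-.5,(q[0][1]+.5)/4-.5,z)[:2] for q in max(cs,key=len)],np.float32)
    return cv2.minAreaRect(X)
E
python3 - <<'E'
from h import *
z=np.load('w1.npz'); p=(z['K'],z['R'],z['t']); im=cv2.imread('pics/w1.png')
print(plate(p,im,.006,(180,110,400,258),100))
# window corners
for q in [(244,155),(330,155),(328,221),(244,221)]: print(onz(p,*q,.006).round(4))
s=bot.observe(); R=Rot.from_quat(s['tcp_rot']).as_matrix(); print(s['tool_pos']); print(R.round(3))
E
```

```text
((0.4759294390678406, -0.2999216616153717), (0.15946581959724426, 0.10988297313451767), 69.34088897705078)
[ 0.5165 -0.2765  0.006 ]
[ 0.4909 -0.3457  0.006 ]
[ 0.4345 -0.3255  0.006 ]
[ 0.4609 -0.254   0.006 ]
[ 0.47816286 -0.29799218  0.18115436]
[[ 0.937 -0.35  -0.   ]
 [-0.35  -0.937  0.001]
 [-0.    -0.    -1.   ]]
```

>>> {"op": "carry_out", "data": {"plan": [[-0.27, [-0.001, 0, 0.05], [0, 0, 0]], [-0.27, [-0.001, 0, 0.1], [0, 0, 0]], [-0.27, [-0.001, 0, 0.14], [0, 0, 0]], [-0.27, [-0.001, 0, 0.16], [0, 0, 0]], [-0.27, [-0.001, 0, 0.172], [0, 0, 0]], [-0.27, [-0.001, 0, 0.177], [0, 0, 0]], [-0.27, [-0.001, 0, 0.177], [0, 0, 0]]]}}

```text
time_s: 2.62
tool_pos: [0.4762, -0.3, 0.0048]
tcp_rot: [0.984, -0.18, 0.0, 0.0]
wrist_force: [-0.8, -0.5, 0.2]
opening: 0.0312
```

Run:
```python
from h import *
im,D=bot.snapshot('wrist'); cv2.imwrite('pics/w2.png',im[:,:,::-1])
s=bot.observe(); print(s['time_s'],s['tool_pos'],s['tcp_rot'],s['opening'],s['wrist_force'])
```

```text
2.675 [ 0.47636375 -0.2999385   0.00501125] [ 9.83698102e-01 -1.79827208e-01  4.48768761e-04  1.32191355e-04] 0.031394493667642555 [-0.61487972  0.53490989 -0.64058252]
```

View pics/w2.png

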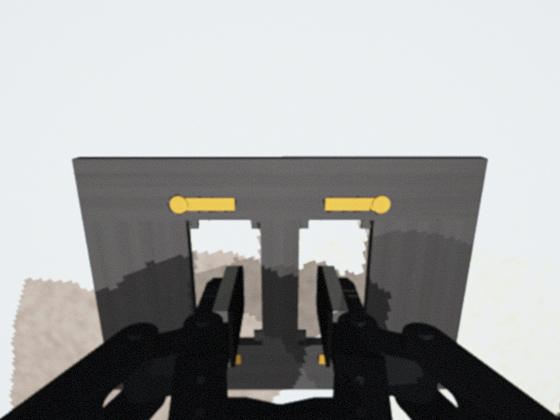

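The fingers are in both windows with the web between them. Next I go down 2 mm and close.

>>> {"op": "carry_out", "data": {"plan": [[-0.27, [0, 0, 0.002], [0, 0, 0]], [-1, [0, 0, 0.002], [0, 0, 0]], [-1, [0, 0, 0.002], [0, 0, 0]], [-1, [0, 0, 0.002], [0, 0, 0]], [-1, [0, 0, 0.002], [0, 0, 0]]]}}

```text
time_s: 3.3
tool_pos: [0.4762, -0.2997, 0.0029]
tcp_rot: [0.984, -0.18, 0.0, 0.0]
wrist_force: [-2.9, 0.7, 6.8]
opening: 0.0131
```

>>> {"op": "carry_out", "data": {"plan": [[-1, [0, 0, 0], [0, 0, 0]]]}}

```text
time_s: 3.42
tool_pos: [0.4763, -0.2997, 0.0029]
tcp_rot: [0.984, -0.18, 0.0, 0.0]
wrist_force: [-1.6, 0.9, 6.6]
opening: 0.0128
```

Run:
```python
from h import *
im,D=bot.snapshot('wrist'); cv2.imwrite('pics/w3.png',im[:,:,::-1])
s=bot.observe(); print(s['time_s'],s['tool_pos'],s['tcp_rot'],s['opening'],s['wrist_force'])
```

```text
3.475 [ 0.47624314 -0.2997244   0.00287744] [ 9.83723599e-01 -1.79688072e-01  2.62014211e-04  9.28494127e-05] 0.013133943026657133 [-2.12585228 -0.26629474  7.10442628]
```

View pics/w3.png

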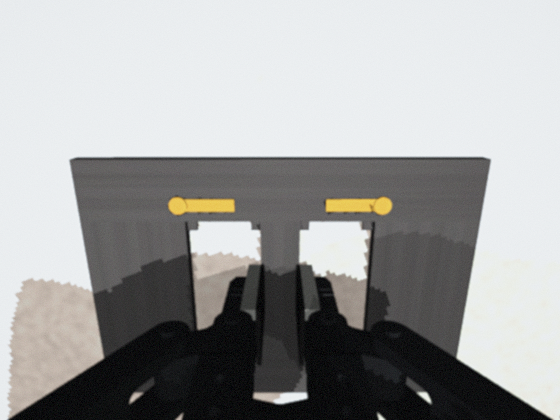

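Gripped: the pads sit against the web, and the opening reads 13 mm with pad give. Next is the lift.

>>> {"op": "carry_out", "data": {"plan": [[-1, [0, 0, -0.01], [0, 0, 0]], [-1, [0, 0, -0.03], [0, 0, 0]], [-1, [0, 0, -0.07], [0, 0, 0]], [-1, [0, 0, -0.12], [0, 0, 0]], [-1, [0, 0, -0.18], [0, 0, 0]], [-1, [0, 0, -0.24], [0, 0, 0]], [-1, [0, 0, -0.28], [0, 0, 0]], [-1, [0, 0, -0.28], [0, 0, 0]]]}}

```text
time_s: 4.47
tool_pos: [0.4769, -0.3, 0.2857]
tcp_rot: [0.984, -0.18, 0.003, 0.001]
wrist_force: [-0.5, -0.9, -6.6]
opening: 0.0132
```

Run:
```python
from h import *
p=cam('wrist');im,D=bot.snapshot('wrist'); cv2.imwrite('pics/w4.png',im[:,:,::-1])
s=bot.observe(); print(s['time_s'],s['tool_pos'],s['tcp_rot'],s['opening'],s['wrist_force'],s['ft_torque'])
im,D=bot.snapshot('scene'); cv2.imwrite('pics/s4.png',im[:,:,::-1])
K,R,t=p; T=Rot.from_quat(s['tcp_rot']).as_matrix()
print('cam in tool',T.T@(-R.T@t-s['tool_pos'])); print('cam axes in tool\n',(T.T@R.T).round(3)); print(K)
```

```text
4.525 [ 0.47603308 -0.29948863  0.28326701] [ 9.83738598e-01 -1.79604029e-01  8.55796415e-04  1.77855710e-04] 0.012792871626250528 [ 0.83985206  0.34452881 -6.10862298] [0.03680396 0.03425852 0.01028843]
cam in tool [ 0.07873935  0.00080089 -0.14486586]
cam axes in tool
 [[-0.    -0.953 -0.302]
 [ 1.    -0.    -0.   ]
 [ 0.    -0.302  0.953]]
[[369.94485247   0.         279.82855752]
 [  0.         369.94485247 211.87977372]
 [  0.           0.           1.        ]]
```

View pics/w4.png

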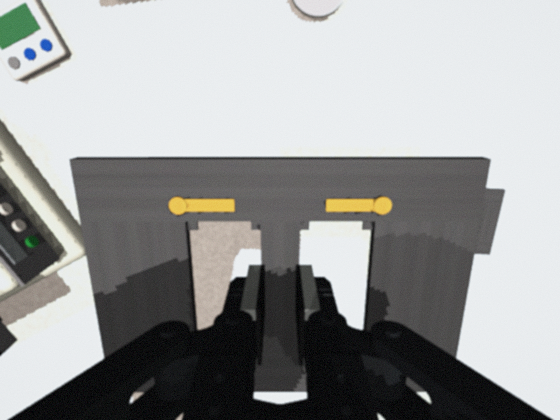

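View pics/s4.png

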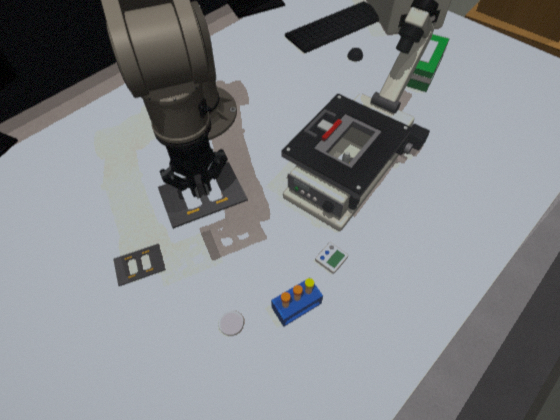

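The plate is held level at 6.5 N, with its centre about at the TCP. Next I view the stage with the wrist camera, over the plate's far edge, to refine the stage pose.

>>> {"op": "carry_out", "data": {"plan": [[-1, [-0.022, -0.049, -0.013], [0, 0, -0.071]], [-1, [-0.044, -0.097, -0.025], [0, 0, -0.142]], [-1, [-0.066, -0.146, -0.038], [0, 0, -0.213]], [-1, [-0.087, -0.194, -0.05], [0, 0, -0.284]], [-1, [-0.109, -0.243, -0.063], [0, 0, -0.355]], [-1, [-0.131, -0.291, -0.075], [0, 0, -0.426]], [-1, [-0.153, -0.34, -0.088], [0, 0, -0.497]], [-1, [-0.153, -0.34, -0.088], [0, 0, -0.497]]]}}

```text
time_s: 5.58
tool_pos: [0.4522, 0.0766, 0.3695]
tcp_rot: [0.997, 0.071, -0.001, -0.0]
wrist_force: [0.9, -1.5, -6.2]
opening: 0.0129
```

Run:
```python
from h import *
import time
s=bot.observe()
p=cam('wrist');im,D=bot.snapshot('wrist'); cv2.imwrite('pics/w5.png',im[:,:,::-1]); np.savez('w5.npz',D=D,K=p[0],R=p[1],t=p[2])
print(s['time_s'],s['tool_pos'],s['tcp_rot'],np.abs(s['dq']).max(),s['wrist_force'])
im,D=bot.snapshot('top'); cv2.imwrite('pics/t5.png',im[:,:,::-1])
```

```text
5.575 [0.45223713 0.07657885 0.36953677] [ 9.97441235e-01  7.14863503e-02 -7.04886336e-04 -4.32116610e-04] 0.07572313581226175 [ 0.88912739 -1.47447502 -6.24350866]
```

View pics/w5.png

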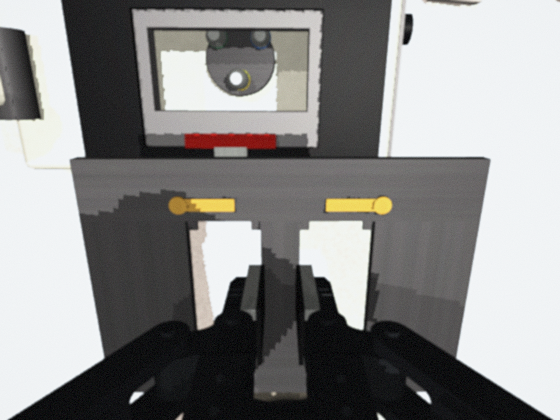

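The recess shows at columns 132–322, rows 10–148, and the red nose at columns 185–277, rows 134–149. I'll take a settled shot and fit lines to the recess.

Run:
```python
from h import *
s=bot.observe()
p=cam('wrist');im,D=bot.snapshot('wrist'); cv2.imwrite('pics/w6.png',im[:,:,::-1]); np.savez('w6.npz',D=D,K=p[0],R=p[1],t=p[2])
print(s['time_s'],s['tool_pos'],s['tcp_rot'],np.abs(s['dq']).max())
cv2.imwrite('pics/w6c.png',cv2.resize(im[0:160,110:340,::-1],None,fx=3.4,fy=3.4,interpolation=cv2.INTER_CUBIC))
```

```text
5.675 [0.45251984 0.072543   0.3687903 ] [ 9.97668336e-01  6.82357664e-02 -1.31560514e-03  2.01160144e-04] 0.025877466563036276
```

View pics/w6c.png

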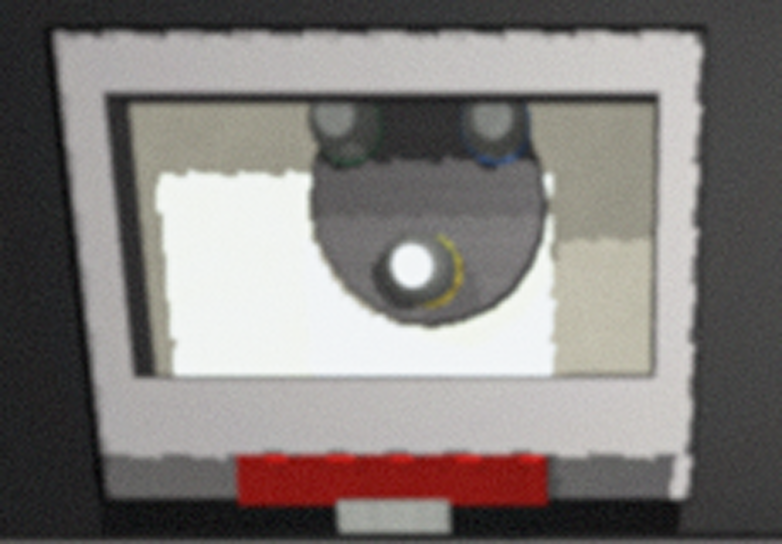

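```bash
cat > fit.py <<'E'
from h import *
def run(nm):
    z=np.load(nm+'.npz'); p=(z['K'],z['R'],z['t']); im=cv2.imread(f'pics/{nm}.png').astype(float).sum(2)/3
    f=lambda u,v:np.array([(u+.5)/3.4-.5+110,(v+.5)/3.4-.5])
    def edge(a,b,sign,n=40,w=2.5,lo=.12,hi=.88):
        a=f(*a);b=f(*b);d=(b-a)/np.linalg.norm(b-a);nrm=np.array([-d[1],d[0]]);out=[]
        for s in np.linspace(lo,hi,n):
            c=a+(b-a)*s; ts=np.arange(-w,w+.01,.25); q=c+ts[:,None]*nrm
            v=cv2.remap(im.astype(np.float32),q[:,0].astype(np.float32)[None],q[:,1].astype(np.float32)[None],cv2.INTER_LINEAR)[0]
            g=np.abs(np.gradient(cv2.GaussianBlur(v[None],(5,1),1)[0])); k=g.argmax()
            out.append(c+ts[k]*nrm)
        return np.array(out)
    E={'far':((105,95),(658,96),.154),'near':((134,377),(655,376),.154),'left':((105,95),(134,377),.154),'right':((658,96),(655,376),.154),
       'Wfar':((52,31),(703,35),.160),'Wleft':((52,32),(100,450),.160),'Wright':((703,35),(692,450),.160),'nose':((240,456),(545,456),.1672)}
    res={}
    for k,(a,b,zz) in E.items():
        X=np.array([onz(p,*q,zz)[:2] for q in edge(a,b,1)])
        l=cv2.fitLine(X.astype(np.float32),cv2.DIST_HUBER,0,1e-4,1e-4).ravel(); res[k]=l
        ang=np.degrees(np.arctan2(l[1],l[0])); 
        print(k,'ang',(ang+45)%90-45, 'pt',l[2:], 'rms', np.std((X-l[2:])@[-l[1],l[0]]).round(5))
    return res
def I(a,b):
    s=np.linalg.solve(np.array([a[:2],-b[:2]]).T,b[2:]-a[2:]); return a[2:]+s[0]*a[:2]
for nm in ['w5','w6']:
    r=run(nm); c=np.array([I(r[i],r[j]) for i,j in [('far','left'),('far','right'),('near','right'),('near','left')]])
    y=np.radians(7.8); ex=np.array([np.cos(y),np.sin(y)]); ey=np.array([-ex[1],ex[0]])
    print(nm,'opening corners',(c).round(4).tolist(),'size',np.linalg.norm(c[0]-c[1]),np.linalg.norm(c[1]-c[2]))
    S=c.mean(0)-.0055*ex; print('seat from opening',S)
    for k in r: print(k,'x,y in stage',((r[k][2:]-S)@ex).round(4),((r[k][2:]-S)@ey).round(4))
E
python3 fit.py
```

```text
far ang 8.102066 pt [0.57685804 0.14094345] rms 0.00014
near ang 7.6917343 pt [0.50703055 0.13710284] rms 0.00034
left ang 6.5771866 pt [0.5308929  0.21091723] rms 0.00119
right ang 8.673489 pt [0.54879314 0.06733354] rms 0.00114
Wfar ang 7.8037567 pt [0.58762264 0.15859549] rms 0.00032
Wleft ang 8.899288 pt [0.53819764 0.2202659 ] rms 0.0012
Wright ang 8.169128 pt [0.54904336 0.05724991] rms 0.00142
nose ang 8.593857 pt [0.487368 0.13286 ] rms 0.00049
w5 opening corners [[0.5662999749183655, 0.2150000035762787], [0.5864999890327454, 0.0731000006198883], [0.5170999765396118, 0.0625], [0.4975999891757965, 0.2071000039577484]] size 0.14334388 0.07021444
seat from opening [0.53643072 0.13867002]
far x,y in stage 0.0404 -0.0032
near x,y in stage -0.0293 0.0024
left x,y in stage 0.0043 0.0723
right x,y in stage 0.0026 -0.0724
Wfar x,y in stage 0.0534 0.0128
Wleft x,y in stage 0.0128 0.0806
Wright x,y in stage 0.0014 -0.0824
nose x,y in stage -0.0494 0.0009
far ang 7.7980194 pt [0.57537293 0.15048045] rms 0.00024
near ang 7.7065125 pt [0.5082901  0.12764277] rms 0.00047
left ang 7.6985397 pt [0.5371474 0.2065644] rms 0.00019
right ang 7.747612 pt [0.5524181  0.06455719] rms 0.00019
Wfar ang 7.85112 pt [0.5884103  0.15322827] rms 0.00033
Wleft ang 7.8398933 pt [0.5270692  0.21446194] rms 0.0002
Wright ang 7.9300117 pt [0.5458361  0.05391722] rms 0.00045
nose ang 7.3244324 pt [0.48829648 0.12568732] rms 0.00044
w6 opening corners [[0.5670999884605408, 0.21060000360012054], [0.5864999890327454, 0.06920000165700912], [0.5174999833106995, 0.05979999899864197], [0.4982999861240387, 0.2012999951839447]] size 0.14274366 0.0696705
seat from opening [0.53690911 0.13448643]
far x,y in stage 0.0403 0.0106
near x,y in stage -0.0293 -0.0029
left x,y in stage 0.01 0.0714
right x,y in stage 0.0059 -0.0714
Wfar x,y in stage 0.0536 0.0116
Wleft x,y in stage 0.0011 0.0806
Wright x,y in stage -0.0021 -0.081
nose x,y in stage -0.0494 -0.0021
```

Run:
```python
from h import *
im=cv2.imread('pics/t5.png'); cv2.imwrite('pics/t5c.png',cv2.resize(im[140:300,60:260],None,fx=4,fy=3.75,interpolation=cv2.INTER_CUBIC))
im=cv2.imread('pics/w6.png'); g=cv2.cvtColor(im,cv2.COLOR_BGR2GRAY)
for r in (170,185,200):
    row=g[r].astype(int); d=np.diff(row); print(r,'L',[(c,row[c-2:c+4].tolist()) for c in range(60,110) if abs(d[c])>40],'R',[(c,row[c-2:c+4].tolist()) for c in range(455,510) if abs(d[c])>40])
```

```text
170 L [(70, [229, 224, 197, 150, 110, 104])] R [(487, [104, 102, 105, 152, 221, 244]), (488, [102, 105, 152, 221, 244, 245])]
185 L [(73, [245, 241, 212, 139, 108, 102])] R [(485, [102, 103, 130, 193, 237, 244]), (486, [103, 130, 193, 237, 244, 243])]
200 L [(75, [244, 246, 238, 188, 123, 98]), (76, [246, 238, 188, 123, 98, 102])] R [(482, [102, 96, 110, 167, 229, 243]), (483, [96, 110, 167, 229, 243, 244])]
```

View pics/t5c.png

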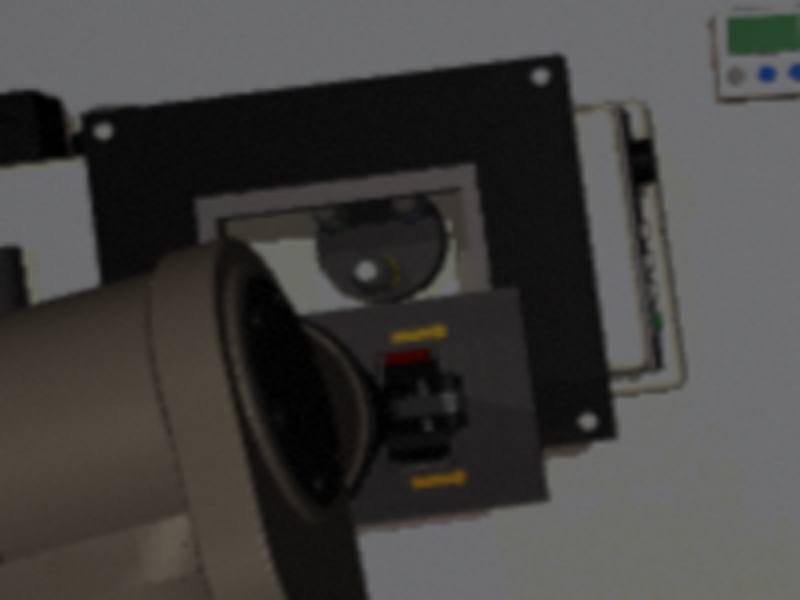

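Run:
```python
from h import *
im,D=bot.snapshot('scene'); cv2.imwrite('pics/s6.png',cv2.resize(im[0:270,90:450,::-1],None,fx=2.2,fy=2.2)); np.save('s6.npy',D)
p=cam('scene');P=cloud(p,D)
for q in [(418,20),(405,40),(437,10),(395,80),(410,60)]: print(q,P[q[1],q[0]].round(3))
T=np.load('top0.npy');P=cloud(cam('top'),T)
for q in [(5,222),(20,222),(35,222),(50,222)]: print(q,P[q[1],q[0]].round(3))
print(bot.observe()['q'].round(3))
```

```text
(418, 20) [0.513 0.397 0.375]
(405, 40) [0.508 0.366 0.331]
(437, 10) [0.315 0.97  0.085]
(395, 80) [0.507 0.375 0.199]
(410, 60) [0.513 0.42  0.245]
(5, 222) [0.508 0.37  0.334]
(20, 222) [0.508 0.349 0.316]
(35, 222) [0.512 0.376 0.188]
(50, 222) [0.513 0.352 0.164]
[ 0.031 -0.023 -0.318  1.859 -0.008  1.307 -1.722]
```

View pics/s6.png

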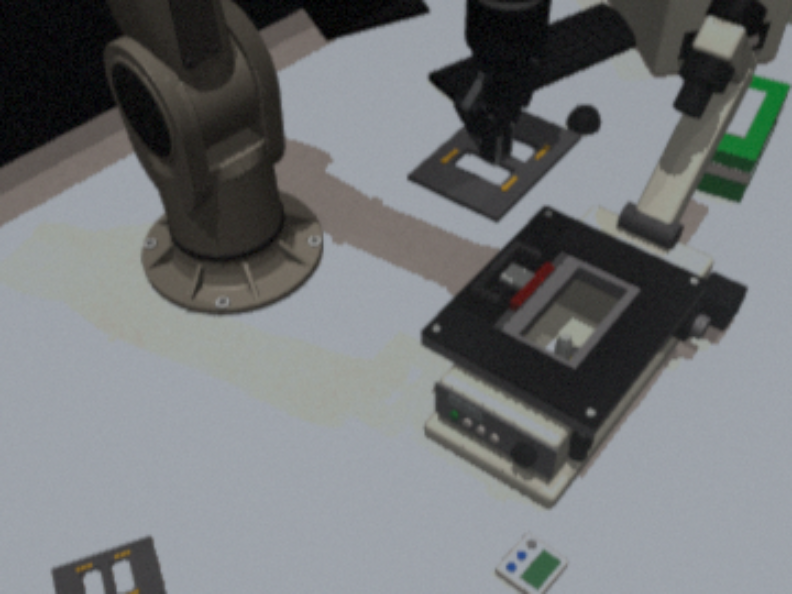

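The lamp head is at about (0.51, 0.37, 0.33), clear of the wrist. I'll move over the stage, tilting the far edge up 20°.

>>> {"op": "carry_out", "data": {"plan": [[-1, [0.033, -0.017, 0.02], [0, 0.12, 0]], [-1, [0.066, -0.033, 0.04], [0, 0.24, 0]], [-1, [0.1, -0.05, 0.07], [0, 0.35, 0]], [-1, [0.1, -0.05, 0.11], [0, 0.35, 0]], [-1, [0.1, -0.05, 0.15], [0, 0.35, 0]], [-1, [0.1, -0.05, 0.17], [0, 0.35, 0]], [-1, [0.1, -0.05, 0.17], [0, 0.35, 0]], [-1, [0.1, -0.05, 0.17], [0, 0.35, 0]]]}}

```text
time_s: 6.78
tool_pos: [0.5459, 0.1352, 0.201]
tcp_rot: [0.982, 0.066, 0.174, -0.012]
wrist_force: [0.5, -0.9, -5.5]
opening: 0.013
```

```bash
cat > st.py <<'E'
from h import *
S=np.array([.5369,.1345]); y=np.radians(7.78); ex=np.array([np.cos(y),np.sin(y)]); ey=np.array([-ex[1],ex[0]])
s=bot.observe(); T=Rot.from_quat(s['tcp_rot']).as_matrix(); d=s['tool_pos'][:2]-S
F=s['wrist_force']; th=np.arcsin(T[2,0])
print('t',round(s['time_s'],3),'TCP stage xyz mm',(np.array([d@ex,d@ey,s['tool_pos'][2]-.16])*1000).round(2),'tilt',th.round(4),'yaw',np.degrees(np.arctan2(T[1,0],T[0,0])).round(2))
C=np.array([d@ex,s['tool_pos'][2]-.16])*1000
E=C+(-54.5)*np.array([np.cos(th),np.sin(th)])-3*np.array([-np.sin(th),np.cos(th)])
print('edge E est',E.round(2),'F stage',np.array([F[:2]@ex,F[:2]@ey,F[2]]).round(2),'torque',s['ft_torque'].round(2),'open',s['opening'])
E
python3 st.py
python3 - <<'E'
from h import *
im,D=bot.snapshot('scene'); cv2.imwrite('pics/s7.png',cv2.resize(im[60:230,260:460,::-1],None,fx=4,fy=3.5,interpolation=cv2.INTER_CUBIC))
E
```

```text
t 6.775 TCP stage xyz mm [ 9.03 -0.53 41.03] tilt 0.3505 yaw 7.72
edge E est [-41.13  19.5 ] F stage [ 0.4  -0.95 -5.54] torque [-0.07  0.78  0.02] open 0.013005860588089327
```

View pics/s7.png

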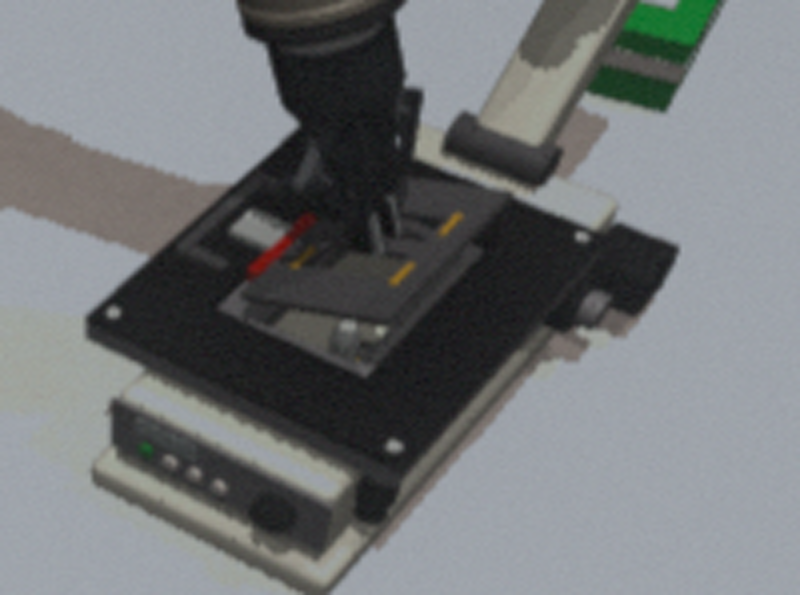

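>>> {"op": "carry_out", "data": {"plan": [[-1, [-0.0034, -0.0005, 0.0094], [0, 0, 0]], [-1, [-0.0058, -0.0005, 0.016], [0, 0, 0]], [-1, [-0.0075, -0.0005, 0.0207], [0, 0, 0]], [-1, [-0.0075, -0.0005, 0.0207], [0, 0, 0]]]}}

```text
time_s: 7.32
tool_pos: [0.5452, 0.1361, 0.1778]
tcp_rot: [0.983, 0.067, 0.173, -0.012]
wrist_force: [-0.6, 0.9, -5.8]
opening: 0.0127
```

```bash
python3 st.py
```

```text
t 7.325 TCP stage xyz mm [ 8.45  0.51 17.82] tilt 0.3492 yaw 7.79
edge E est [-41.73  -3.65] F stage [-0.46  0.98 -5.75] torque [-0.14  0.86  0.03] open 0.012707910451801634
```

>>> {"op": "carry_out", "data": {"plan": [[-1, [-0.0003, 0, 0.0009], [0, 0, 0]], [-1, [-0.0007, 0, 0.0019], [0, 0, 0]], [-1, [-0.0007, 0, 0.0019], [0, 0, 0]]]}}

```text
time_s: 7.7
tool_pos: [0.5454, 0.1361, 0.1763]
tcp_rot: [0.982, 0.067, 0.174, -0.012]
wrist_force: [0.8, 0.7, -6.0]
opening: 0.0129
```

```bash
python3 st.py
```

```text
t 7.7 TCP stage xyz mm [ 8.68  0.46 16.34] tilt 0.3501 yaw 7.77
edge E est [-41.49  -5.17] F stage [ 0.88  0.59 -5.96] torque [-0.12  0.8  -0.03] open 0.012940547741960682
```

>>> {"op": "carry_out", "data": {"plan": [[-1, [-0.0003, 0, 0.0009], [0, 0, 0]], [-1, [-0.0003, 0, 0.0009], [0, 0, 0]]]}}

```text
time_s: 7.95
tool_pos: [0.5455, 0.1362, 0.1754]
tcp_rot: [0.982, 0.067, 0.174, -0.012]
wrist_force: [1.0, 0.5, -5.8]
opening: 0.0124
```

```bash
python3 st.py
```

```text
t 7.95 TCP stage xyz mm [ 8.79  0.52 15.42] tilt 0.3502 yaw 7.78
edge E est [-41.37  -6.1 ] F stage [ 1.03  0.4  -5.82] torque [-0.13  0.74  0.01] open 0.012425658622799743
```

>>> {"op": "carry_out", "data": {"plan": [[-1, [-0.0003, 0, 0.0009], [0, 0, 0]], [-1, [-0.0003, 0, 0.0009], [0, 0, 0]]]}}

```text
time_s: 8.2
tool_pos: [0.5458, 0.1362, 0.1746]
tcp_rot: [0.982, 0.067, 0.174, -0.012]
wrist_force: [1.5, -0.5, -3.1]
opening: 0.0127
```

```bash
python3 st.py
```

```text
t 8.2 TCP stage xyz mm [ 9.05  0.53 14.62] tilt 0.3506 yaw 7.77
edge E est [-41.11  -6.92] F stage [ 1.4  -0.66 -3.14] torque [-0.06  0.34 -0.06] open 0.012706245099273506
```

Ledge contact felt, with Fz changing by +2.7 N. Now sliding towards the clamp.

>>> {"op": "carry_out", "data": {"plan": [[-1, [-0.0028, 0, -0.001], [0, 0, 0]], [-1, [-0.0056, 0, -0.0021], [0, 0, 0]], [-1, [-0.0075, 0, -0.0028], [0, 0, 0]], [-1, [-0.0075, 0, -0.0028], [0, 0, 0]]]}}

```text
time_s: 8.7
tool_pos: [0.5373, 0.135, 0.1744]
tcp_rot: [0.982, 0.067, 0.174, -0.012]
wrist_force: [0.4, -0.1, -4.3]
opening: 0.0128
```

```bash
python3 st.py
```

```text
t 8.7 TCP stage xyz mm [ 0.42  0.5  14.44] tilt 0.3498 yaw 7.78
edge E est [-49.75  -7.05] F stage [ 0.4  -0.15 -4.34] torque [-0.   0.8  0. ] open 0.012844249366933675
```

>>> {"op": "carry_out", "data": {"plan": [[-1, [-0.0007, 0, -0.0003], [0, 0, 0]], [-1, [-0.0014, 0, -0.0005], [0, 0, 0]], [-1, [-0.0014, 0, -0.0005], [0, 0, 0]]]}}

```text
time_s: 9.07
tool_pos: [0.5365, 0.135, 0.1748]
tcp_rot: [0.982, 0.067, 0.174, -0.012]
wrist_force: [4.9, 0.7, -2.9]
opening: 0.0131
```

```bash
python3 st.py
```

```text
t 9.075 TCP stage xyz mm [-0.3   0.52 14.8 ] tilt 0.3509 yaw 7.77
edge E est [-50.45  -6.76] F stage [ 4.91  0.07 -2.85] torque [ 0.04 -0.37  0.01] open 0.01309903155947467
```

Clamp felt at Fx ≈ 4.9 N, close to its preload. Pushing it back.

>>> {"op": "carry_out", "data": {"plan": [[-1, [-0.0009, 0, -0.0003], [0, 0, 0]], [-1, [-0.0019, 0, -0.0007], [0, 0, 0]], [-1, [-0.0028, 0, -0.001], [0, 0, 0]], [-1, [-0.0028, 0, -0.001], [0, 0, 0]]]}}

```text
time_s: 9.57
tool_pos: [0.5342, 0.1348, 0.1752]
tcp_rot: [0.982, 0.067, 0.175, -0.012]
wrist_force: [7.5, 0.6, -2.2]
opening: 0.013
```

```bash
python3 st.py
```

```text
t 9.575 TCP stage xyz mm [-2.61  0.63 15.24] tilt 0.3523 yaw 7.76
edge E est [-52.73  -6.39] F stage [ 7.5  -0.41 -2.23] torque [ 0.03 -1.22 -0.04] open 0.01296170712592835
```

The clamp is back about 2.3 mm, and the force matches the spring rate. Now feeling for the side walls to centre in y.

>>> {"op": "carry_out", "data": {"plan": [[-1, [0, -0.001, 0], [0, 0, 0]], [-1, [0, -0.002, 0], [0, 0, 0]], [-1, [0, -0.002, 0], [0, 0, 0]]]}}

```text
time_s: 9.95
tool_pos: [0.5339, 0.1357, 0.175]
tcp_rot: [0.982, 0.066, 0.174, -0.012]
wrist_force: [9.6, -4.4, -2.4]
opening: 0.0131
```

```bash
python3 st.py
```

```text
t 9.95 TCP stage xyz mm [-2.8   1.59 15.02] tilt 0.3516 yaw 7.72
edge E est [-52.93  -6.56] F stage [ 8.87 -5.69 -2.42] torque [-1.24 -1.37 -0.34] open 0.013089669457432083
```

>>> {"op": "carry_out", "data": {"plan": [[-1, [0, 0.0015, 0], [0, 0, 0]], [-1, [0, 0.003, 0], [0, 0, 0]], [-1, [0, 0.0045, 0], [0, 0, 0]], [-1, [0, 0.0045, 0], [0, 0, 0]]]}}

```text
time_s: 10.45
tool_pos: [0.5344, 0.1333, 0.1752]
tcp_rot: [0.982, 0.067, 0.175, -0.013]
wrist_force: [6.6, 6.4, -2.2]
opening: 0.0126
```

```bash
python3 st.py
```

```text
t 10.45 TCP stage xyz mm [-2.66 -0.8  15.24] tilt 0.3525 yaw 7.8
edge E est [-52.78  -6.39] F stage [ 7.4   5.41 -2.23] torque [ 1.29 -0.77  0.23] open 0.012582650804109814
```

>>> {"op": "carry_out", "data": {"plan": [[-1, [0, 0.001, 0], [0, 0, 0]], [-1, [0, 0.0015, 0], [0, 0, 0]], [-1, [0, 0.0015, 0], [0, 0, 0]]]}}

```text
time_s: 10.82
tool_pos: [0.5346, 0.1321, 0.1753]
tcp_rot: [0.982, 0.067, 0.175, -0.013]
wrist_force: [6.7, 8.5, -2.8]
opening: 0.0128
```

```bash
python3 st.py
```

```text
t 10.825 TCP stage xyz mm [-2.61 -2.04 15.27] tilt 0.3526 yaw 7.82
edge E est [-52.73  -6.36] F stage [ 7.74  7.49 -2.85] torque [ 1.57 -0.66  0.4 ] open 0.012848376663972972
```

Run:
```python
from h import *
p=cam('wrist');im,D=bot.snapshot('wrist'); cv2.imwrite('pics/w8.png',im[:,:,::-1]); np.savez('w8.npz',D=D,K=p[0],R=p[1],t=p[2])
```

```text
(no output)
```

View pics/w8.png

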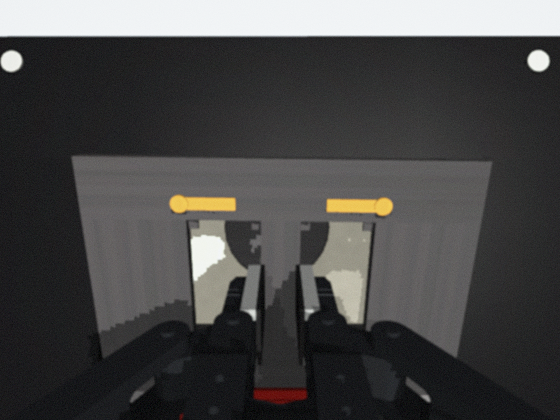

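Run:
```python
from h import *
z=np.load('w8.npz'); p=(z['K'],z['R'],z['t'])
im=cv2.imread('pics/w8.png');g=cv2.cvtColor(im,cv2.COLOR_BGR2GRAY)
c=[]
for x0 in (0,520):
    m=np.zeros_like(g); m[48:75,x0:x0+40]=1; M=cv2.moments(((g>150)&(m>0)).astype(np.uint8)*g); c.append((M['m10']/M['m00'],M['m01']/M['m00']))
print(c)
s=bot.observe(); T=Rot.from_quat(s['tcp_rot']).as_matrix()
X=[onz(p,*q,.160) for q in c]; X=np.array(X); print(X, np.linalg.norm(X[0]-X[1]), 'yaw',np.degrees(np.arctan2(*(X[0]-X[1])[[0,1]]*[-1,1])))
print('mid in tool',T.T@(X.mean(0)-s['tool_pos']))
y=np.radians(7.78); ey=np.array([-np.sin(y),np.cos(y)]); print('stage y of mid rel TCP', (X.mean(0)[:2]-s['tool_pos'][:2])@ey)
z6=np.load('w6.npz')
```

```text
[(10.93758368266283, 60.69152224238253), (538.1140585164502, 60.2571688721622)]
[[0.62052985 0.27496231 0.16      ]
 [0.6554339  0.02230631 0.16      ]] 0.2550555794046104 yaw 7.86554050373289
mid in tool [ 0.09293591 -0.00219414  0.05049712]
stage y of mid rel TCP 0.0023558446296427123
```

>>> {"op": "carry_out", "data": {"plan": [[-1, [0, -0.002, 0], [0, 0, 0]], [-1, [0, -0.004, 0], [0, 0, 0]], [-1, [0, -0.005, 0], [0, 0, 0]], [-1, [0, -0.0052, 0], [0, 0, 0]], [-1, [0, -0.0042, 0], [0, 0, 0]]]}}

```text
time_s: 11.5
tool_pos: [0.534, 0.1343, 0.1749]
tcp_rot: [0.982, 0.066, 0.174, -0.012]
wrist_force: [7.6, -1.1, -2.0]
opening: 0.0127
```

```bash
python3 st.py
python3 - <<'E'
from h import *
p=cam('wrist');im,D=bot.snapshot('wrist'); cv2.imwrite('pics/w9.png',im[:,:,::-1]); np.savez('w9.npz',D=D,K=p[0],R=p[1],t=p[2])
E
```

```text
t 11.5 TCP stage xyz mm [-2.95  0.17 14.91] tilt 0.3514 yaw 7.74
edge E est [-53.09  -6.66] F stage [ 7.33 -2.12 -2.02] torque [-0.34 -0.93 -0.11] open 0.012736742930200332
```

View pics/w9.png

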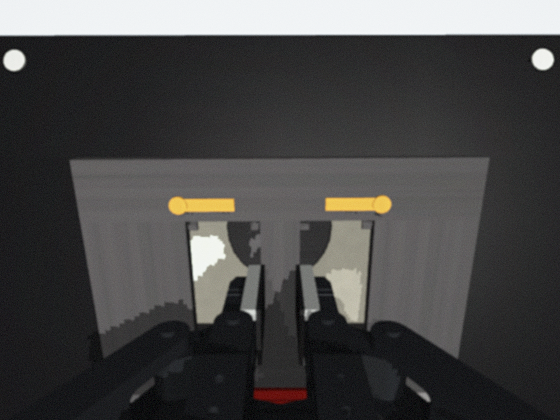

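The plate sits level in the view, untwisted in the grip and about centred; the screw midpoint is at column 278 and the plate midpoint at 280. Now computing the pivot path about the near edge.

```bash
cat > pv.py <<'E'
import sys
from h import *
# args: th0 dEx(mm) dEz(mm) thetas
th0,dx,dz=map(float,sys.argv[1:4])
def C(t): return 54.5*np.array([np.cos(t),np.sin(t)])+3*np.array([-np.sin(t),np.cos(t)])
for t in map(float,sys.argv[4:]):
    d=C(t)-C(th0)+[dx,dz]
    print(t,'x',round((d[0]*np.cos(th0)+d[1]*np.sin(th0))/1000,5),'z',round((d[0]*np.sin(th0)-d[1]*np.cos(th0))/1000,5),'ry',round(t-th0,4))
E
python3 pv.py .351 -1.3 0 .351 .30 .25 .20 .15 .10
```

```text
0.351 x -0.00122 z -0.00045 ry 0.0
0.3 x -0.00114 z 0.00234 ry -0.051
0.25 x -0.0012 z 0.00506 ry -0.101
0.2 x -0.00139 z 0.00779 ry -0.151
0.15 x -0.00172 z 0.01049 ry -0.201
0.1 x -0.00218 z 0.01318 ry -0.251
```

>>> {"op": "carry_out", "data": {"plan": [[-1, [-0.0012, -0.0004, -0.0004], [0, 0, 0]], [-1, [-0.0012, -0.0004, -0.0004], [0, 0, 0]], [-1, [-0.0011, -0.0004, 0.0023], [0, -0.051, 0]], [-1, [-0.0012, -0.0004, 0.0051], [0, -0.101, 0]], [-1, [-0.0014, -0.0004, 0.0078], [0, -0.151, 0]], [-1, [-0.0017, -0.0004, 0.0105], [0, -0.201, 0]], [-1, [-0.0017, -0.0004, 0.0105], [0, -0.201, 0]]]}}

```text
time_s: 12.42
tool_pos: [0.5363, 0.1348, 0.1639]
tcp_rot: [0.995, 0.067, 0.074, -0.005]
wrist_force: [9.4, -3.0, -3.3]
opening: 0.013
```

```bash
python3 st.py
```

```text
t 12.425 TCP stage xyz mm [-0.53  0.35  3.95] tilt 0.1492 yaw 7.72
edge E est [-53.98  -7.12] F stage [ 8.89 -4.22 -3.33] torque [-0.76 -1.61 -0.15] open 0.012954781920587004
```

Run:
```python
from h import *
p=cam('wrist');im,D=bot.snapshot('wrist'); cv2.imwrite('pics/w10.png',im[:,:,::-1]); np.savez('w10.npz',D=D,K=p[0],R=p[1],t=p[2])
im,D=bot.snapshot('scene'); cv2.imwrite('pics/s10.png',cv2.resize(im[80:210,270:430,::-1],None,fx=5,fy=4.5,interpolation=cv2.INTER_CUBIC))
```

```text
(no output)
```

View pics/w10.png

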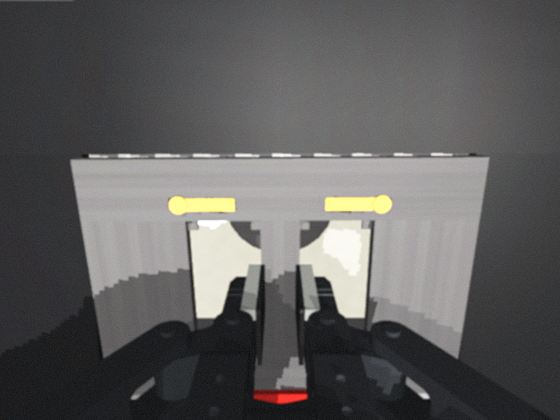

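View pics/s10.png

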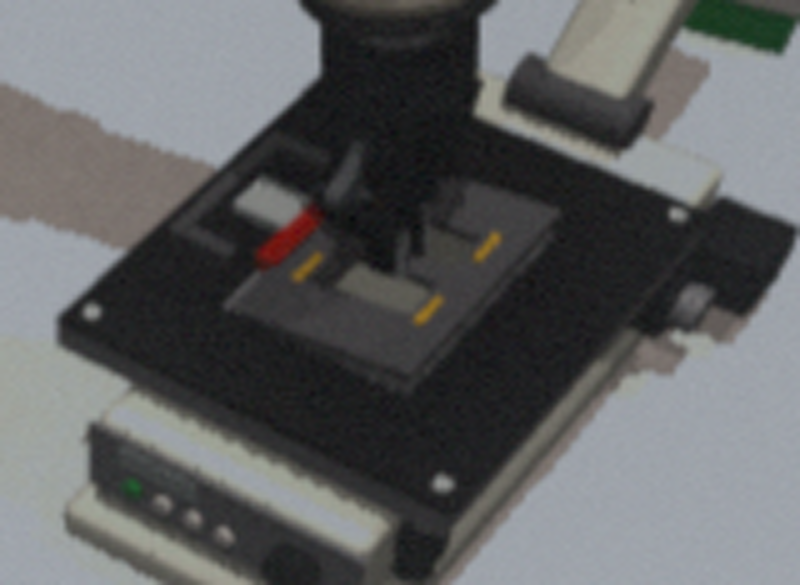

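Good: the recess strip beyond the plate spans columns 83–477 (middle 280) and the plate 74–488 (middle 281), so it is centred. Continuing down.

```bash
python3 pv.py .15 0 0.2 .12 .10 .08 .06 .045 .03 .015 0
```

```text
0.12 x 0.0001 z 0.00144 ry -0.03
0.1 x 0.00011 z 0.00253 ry -0.05
0.08 x 0.00011 z 0.00362 ry -0.07
0.06 x 8e-05 z 0.00471 ry -0.09
0.045 x 4e-05 z 0.00553 ry -0.105
0.03 x -0.0 z 0.00635 ry -0.12
0.015 x -6e-05 z 0.00716 ry -0.135
0.0 x -0.00013 z 0.00798 ry -0.15
```

>>> {"op": "carry_out", "data": {"plan": [[-1, [0.0001, 0, 0.0014], [0, -0.03, 0]], [-1, [0.0001, 0, 0.0025], [0, -0.05, 0]], [-1, [0.0001, 0, 0.0036], [0, -0.07, 0]], [-1, [0.0001, 0, 0.0047], [0, -0.09, 0]], [-1, [0, 0, 0.0055], [0, -0.105, 0]], [-1, [0, 0, 0.0055], [0, -0.105, 0]]]}}

```text
time_s: 13.28
tool_pos: [0.5368, 0.1348, 0.1585]
tcp_rot: [0.997, 0.067, 0.022, -0.001]
wrist_force: [7.7, -2.4, -3.9]
opening: 0.0127
```

```bash
python3 st.py
```

```text
t 13.275 TCP stage xyz mm [-0.04  0.31 -1.49] tilt 0.0449 yaw 7.73
edge E est [-54.35  -6.93] F stage [ 7.32 -3.4  -3.93] torque [-0.71 -1.57  0.07] open 0.012693625062290865
```

>>> {"op": "carry_out", "data": {"plan": [[-1, [0, 0, 0.0008], [0, -0.015, 0]], [-1, [0, 0, 0.0016], [0, -0.03, 0]], [-1, [0, 0, 0.0022], [0, -0.04, 0]], [-1, [0, 0, 0.0022], [0, -0.04, 0]]]}}

```text
time_s: 13.78
tool_pos: [0.5369, 0.1348, 0.1569]
tcp_rot: [0.998, 0.067, 0.003, 0.0]
wrist_force: [3.6, -4.6, 4.7]
opening: 0.0129
```

```bash
python3 st.py;  python3 - <<'E'
from h import *
p=cam('wrist');im,D=bot.snapshot('wrist'); cv2.imwrite('pics/w11.png',im[:,:,::-1]); np.savez('w11.npz',D=D,K=p[0],R=p[1],t=p[2])
E
```

```text
t 13.775 TCP stage xyz mm [ 0.01  0.35 -3.11] tilt 0.0052 yaw 7.73
edge E est [-54.47  -6.39] F stage [ 2.99 -5.08  4.74] torque [-1.02 -0.71  0.08] open 0.012863909918731523
```

View pics/w11.png

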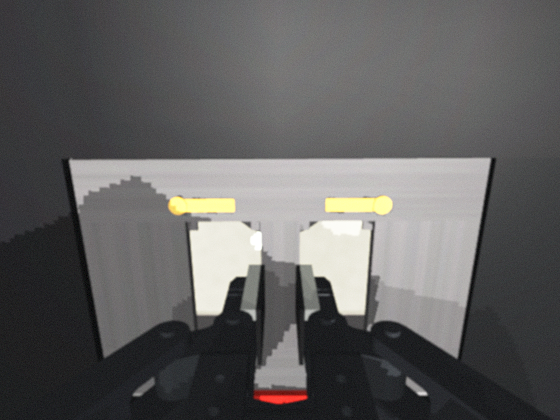

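The plate is down in the recess and pressed flat; Fz shows ledge contact all round, with TCP height -3.1 mm. Releasing.

>>> {"op": "carry_out", "data": {"plan": [[-0.5, [0, 0, 0], [0, 0, 0]], [-0.27, [0, 0, 0], [0, 0, 0]], [-0.27, [0, 0, 0], [0, 0, 0]], [-0.27, [0, 0, 0], [0, 0, 0]]]}}

```text
time_s: 14.32
tool_pos: [0.5358, 0.1356, 0.1563]
tcp_rot: [0.998, 0.068, 0.002, -0.0]
wrist_force: [-0.9, 0.5, -0.6]
opening: 0.0317
```

```bash
python3 st.py;  python3 - <<'E'
from h import *
p=cam('wrist');im,D=bot.snapshot('wrist'); cv2.imwrite('pics/w12.png',im[:,:,::-1]); np.savez('w12.npz',D=D,K=p[0],R=p[1],t=p[2])
E
```

```text
t 14.325 TCP stage xyz mm [-0.93  1.2  -3.69] tilt 0.0038 yaw 7.79
edge E est [-55.42  -6.9 ] F stage [-0.82  0.66 -0.57] torque [-0.01 -0.02  0.02] open 0.031735274285746774
```

View pics/w12.png

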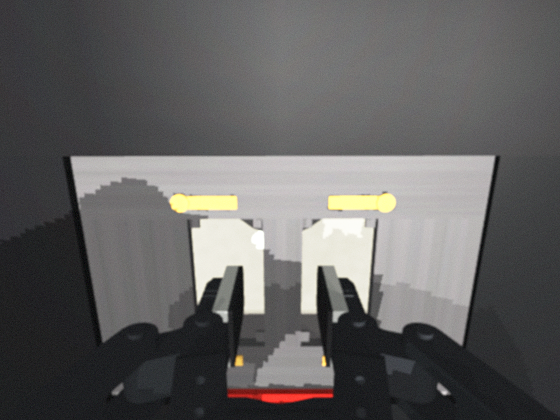

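Released; the fingers are free in the windows and the force is about zero. Next I withdraw straight up.

>>> {"op": "carry_out", "data": {"plan": [[-0.27, [0, 0, -0.01], [0, 0, 0]], [-0.27, [0, 0, -0.03], [0, 0, 0]], [-0.27, [0, 0, -0.07], [0, 0, 0]], [-0.27, [0, 0, -0.12], [0, 0, 0]], [-0.27, [-0.03, 0.02, -0.17], [0, 0, 0]], [-0.27, [-0.07, 0.05, -0.2], [0, 0, 0]], [-0.27, [-0.09, 0.06, -0.22], [0, 0, 0]], [-0.27, [-0.09, 0.06, -0.22], [0, 0, 0]]]}}

```text
time_s: 15.38
tool_pos: [0.4537, 0.0631, 0.3784]
tcp_rot: [0.998, 0.067, 0.004, 0.0]
wrist_force: [-0.1, 0.3, -0.7]
opening: 0.031
```

>>> {"op": "carry_out", "data": {"plan": [[-0.27, [0, 0, 0], [0, 0, 0]], [-0.27, [0, 0, 0], [0, 0, 0]]]}}

```text
time_s: 15.62
tool_pos: [0.4542, 0.0642, 0.3752]
tcp_rot: [0.998, 0.068, 0.001, -0.0]
wrist_force: [-0.4, 0.2, 0.7]
opening: 0.0309
```

```bash
python3 st.py;  python3 - <<'E'
from h import *
p=cam('wrist');im,D=bot.snapshot('wrist'); cv2.imwrite('pics/w13.png',im[:,:,::-1]); np.savez('w13.npz',D=D,K=p[0],R=p[1],t=p[2])
cv2.imwrite('pics/w13c.png',cv2.resize(im[0:200,100:380,::-1],None,fx=2.8,fy=2.8,interpolation=cv2.INTER_CUBIC))
P=cloud(p,D); np.save('P13.npy',P)
im,D=bot.snapshot('scene'); cv2.imwrite('pics/s13.png',im[:,:,::-1])
E
```

```text
t 15.625 TCP stage xyz mm [-91.47 -58.41 215.19] tilt 0.0026 yaw 7.83
edge E est [-145.96  212.05] F stage [-0.39  0.23  0.71] torque [-0.    0.02 -0.01] open 0.030876916524535784
```

View pics/w13.png

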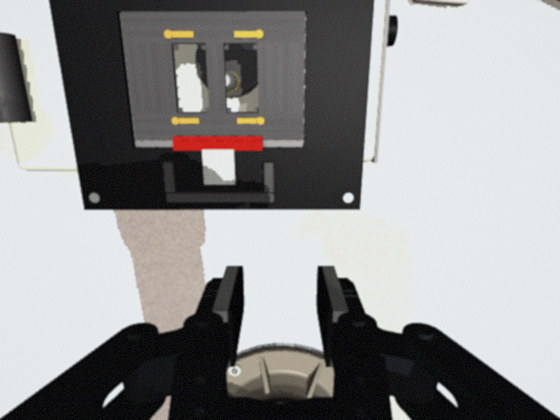

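View pics/s13.png

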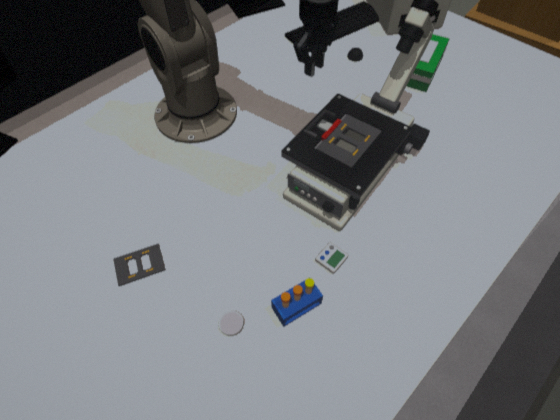

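Now a flatness and position check from depth and the crop before handing in.

Run:
```python
from h import *
P=np.load('P13.npy'); g=cv2.cvtColor(cv2.imread('pics/w13.png'),cv2.COLOR_BGR2GRAY)
def pl(m):
    X=P[m]; X=X[(X[:,2]>.145)&(X[:,2]<.18)]
    for _ in range(3):
        A=np.c_[X[:,:2]-X[:,:2].mean(0),np.ones(len(X))]; c=np.linalg.lstsq(A,X[:,2],rcond=None)[0]; r=X[:,2]-A@c; X=X[np.abs(r)<3*r.std()]
    return c,len(X),X[:,:2].mean(0)
m=np.zeros(g.shape,bool); m[22:38,130:295]=1; m[38:115,132:168]=1; m[38:115,264:296]=1; m[114:132,140:295]=1
s=np.zeros(g.shape,bool); s[10:200,72:112]=1; s[10:200,315:355]=1; s[155:190,100:160]=1
a=pl(m); b=pl(s); print('plate',a); print('stage',b); ex=np.array([.9908,.1354]);ey=np.array([-.1354,.9908])
d=a[0][:2]-b[0][:2]; print('rel slope x,y',d@ex,d@ey,'height diff at plate',a[0][2]-(b[0][2]+b[0][:2]@(a[2]-b[2])))
```

```text
plate (array([1.52665713e-03, 3.24303961e-05, 1.59506737e-01]), 10506, array([0.53730593, 0.1368445 ]))
stage (array([ 7.16641417e-04, -2.00569279e-05,  1.59431990e-01]), 16455, array([0.50594286, 0.13940101]))
rel slope x,y 0.00080967034702099 -5.767168627149625e-05 height diff at plate 5.222051941516925e-05
```

View pics/w13c.png

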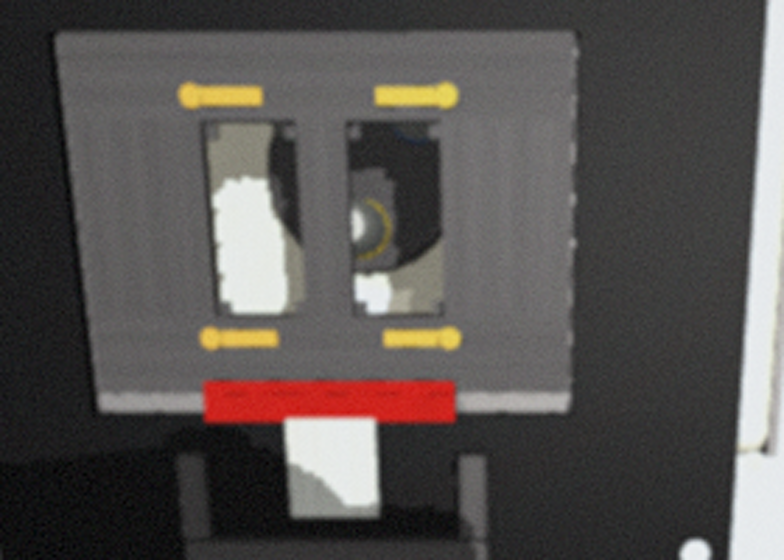

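The plate is flat (relative slope under 0.001), level with the stage top to 0.05 mm, square, and against the stop wall under the red nose. Handing in.

```bash
python3 -c "
from cell import bot
print(bot.close_job()); print(bot.observe()['time_s'])"
```

```text
the job is handed in; nothing more can be done
None
the job is handed in; nothing more can be done
```

The larger insert plate is in the stage recess, flat, released and held under the red clamp. I handed the job in at about 15.7 s of the 46 s allowed; no verdict is reported.

**What I did**
- I picked the larger plate (measured 162 x 111 mm; the look-alike is 125 x 85 mm) and gripped it by its web.
- I tilted it 20°, felt the ledge with the near edge, slid it under the nose and pushed the clamp back about 2.3 mm. The push then read 7.5 N, which matches the spring.
- I centred it in y, pivoted it down, released it and withdrew upwards. The highest wrist force in the readings was about 11 N.

**Last checks**
- The depth fit shows the plate's slope relative to the stage under 0.001 rad and its top level with the stage top to 0.05 mm.
- The picture shows it square, against the stop wall and under the nose.
- By eye in the scene picture, the timer, rack and dish had not moved.
- The force on the gripper was about zero after release.

**Checks that disagreed or were unclear**
- The side-wall feel was masked by friction, so I centred in y by the camera. The stage y estimates differed by about 1.7 mm, and the final side gaps look slightly uneven but open.
- The final clamp travel was not measured directly. It follows from the plate lying against the stop wall.

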